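# Send the dried-fruit punnet through the roller-chute flap

### The arm

A 6-joint arm with a two-finger parallel gripper is mounted at the origin on the work surface. World frame = base frame: x ahead of the robot, y to its left, z up, the work surface at z = 0. Lengths are in mm, angles in rad, forces in N, time in s.
With the tool pointing down it reaches from about 300 to 775 mm from the base axis. Payload 14.6 kg.
Tool frame: the origin (TCP) lies between the finger pads; the fingertips stand 22 mm ahead of it and the grasp point (between the pads) lies 3 mm ahead of it (finger_overhang is the distance from the TCP to the fingertips, in mm); z points along the fingers, y is the direction in which the jaws open and shut (so a half turn about z gives the same grasp; the last joint's range is limited). The gripper opens to 94 mm and grips with 3 to 60 N. Pads are 16 mm wide; open, the fingers measure 119 mm over their backs; the gripper's body (75 mm by 177 mm) begins 78 mm behind the grasp point.
Start: joints at [1.085, 0.3, 1.521, -0, 1.321, -0.067], TCP at [223.662, 502.459, 227.446] pointing down, gripper open.
Joint ranges: [-3.03, 3.03], [-0.79, 2.21], [0.23, 2.52], [-1.04, 4.18], [0, 3.07], [-2.55, 2.55]. Speed limits (rad/s): [2.22, 2.22, 2.57, 3.14, 3.14, 3.14].

### API

Orientations are given as [roll, pitch, yaw] about the fixed x, y, z axes, in that order (R = Rz(yaw) Ry(pitch) Rx(roll)).
In Python, from cell import * gives the robot as it stands.
- The arm moves only by the tool jog_arm, never from a script. Its argument "increments" is a list of rows, each a list of 7 numbers: the shift along the tool's x, y, z in cm, then the turn, a rotation vector about the tool's x, y, z in degrees, then the finger opening in cm, from 0 to 9.4. In form: [[x, y, z, wx, wy, wz, grip], ...]. A call has 1 to 20 rows; each row shifts and turns the commanded pose from where the row before left it, along the tool's axes as they then stand; what a row does not reach is not made up. A row lasts 1/8 s, in which the tool goes at most 62.5 mm and 10.7 degrees, less where a joint would pass 70% of its speed; a pose out of reach is approached as far as the arm can. A call is refused whole if a number of a shift passes 6.25 or a number of a turn 10.7, either way. A call with a gripper value outside its range is refused whole. The fingers move at their own pace and stop on an object; "squeeze" is the grip in N (left out, the last holds). Time passes only in rows, so rows that do not move let the fingers close. It gives the time, the measured TCP pose, the force and the opening at its end, in the units of the state.
- read_state(): the state, without advancing time (a new reading comes with each control period).
- camera(name): name is "scene" or "top" or "wrist"; returns a dict with "image" (420x560x3 uint8, red, green, blue), "K" (3x3 intrinsics, pixels), "rvec" (rotation vector, rad) and "tvec" (3), from world to camera coordinates, as OpenCV has them. Camera axes: x right, y down, z forward; pixel columns grow to the right and rows downward; lengths in mm; the calibration is good to about 2 mm. A picture is of the moment at which its call begins. There is no depth.
- sign_off(): hands the job in, once; it reports no verdict.
Trained networks look in a picture, given as the dict that the camera call returned (one of the last four; its "shot" number tells which), for a name from the list of things; names that differ only in an ending like _2 or _b are one class to them, and where a whole thing is asked for, a point or a joint stands for the part that bears it (a point fixed in the world has none). Each returns a list of dicts, best first, with "conf" (0 to 1); they miss things now and then, are a little off and sometimes report something else, mostly with a low value. They report only what shows in the picture. A call takes as long as a camera call. They do not tell look-alikes from the thing itself.
- recognise(picture, name): "centre" ([x, y, z] in mm, in the coordinates of the camera as it stood for that picture, good to about 4 mm: the middle of the surface that is visible of it).
- regions_of(picture, name): "mask" (420x560 bool, what is visible of it).
The state is a dict: "clock": time; "joints": joint angles; "qd": joint speeds; "effort": joint torques, N m; "eef_pos": TCP position; "eef_rot": TCP orientation; "wrist_force": force on the tool from outside, world axes, zero at the start; "moment": the same for the moment, N m; "finger_gap": finger opening in mm.
Only numpy, scipy, OpenCV 4.12 (cv2) and the standard library are available. Lean on these libraries where they do the work, as an engineer would, in place of code of your own. Each camera call takes 0.05 s, during which the arm holds its last target.

### The job

Push the punnet of dark orange dried fruit along the steel deck, against and through the teal swing flap, until it rolls away down the roller bed behind to the end wall, then take the fingers back out so that the flap swings fully shut. Only push the punnet, never lift or carry it, and leave the punnet of yellow fruit, the jar and the brush where they are.

Things in the scene. Friction and masses are not known exactly. Their poses are not given: they have to be found in the camera images.
- chute: Fixed chute: raised steel deck, flap, then a bed of free rollers sloping down to an end wall. Origin on the bench (z = 0) below the flap's hinge line, mid-width; +x is the feed direction (towards the robot's left, varies 0.2 rad), +z up. Upright cheeks hold the hinge rod at y = +-133 mm, x = -17 to +17 mm, up to 136 mm above the bench. End wall 85 mm high at x = +147 mm.
- deck_end (a point): Middle of the deck's end edge, on its top, at chute x = -25 mm, 70 mm above the bench. The flat deck is 260 mm wide and reaches from here back to chute x = -240 mm, with lips 8 mm high along both sides at y = +-128 mm. Past this edge seven free rollers (18 mm diameter, 24 mm apart, tops 3 mm lower) fall away at 16 degrees to the end wall.
- flap_hinge (a point): Middle of the flap's hinge rod (8 mm diameter), 132 mm above the bench at chute x = 0. The flap below it is 236 mm wide and, with the white roller along its lower edge, 62 mm long; shut, it leans out over the deck, its lower edge at chute x = -33 mm and 10 mm above deck level.
- flap (a joint): Angle (rad) of the top-hinged teal flap: 0 shut, grows as its lower edge swings towards chute +x, at most 1.75. Counterweighted: swings shut by itself when nothing props it; 1 to 2 N at the lower edge opens it; passing over a punnet it stands at about 1.3 rad. The counterweights, outside the cheeks at y = +-146 mm, rise to 100 mm above the deck at x = +10 to +50 mm.
- dried_center (a point): Centre of the cream slatted punnet (flat barred top) with four dark orange dried fruits: this one goes through. 90 mm along x, 76 mm along y, 26 mm high, flat sides, 0.2 to 0.4 kg. On the deck, its x within 0.12 rad of the feed, 125 to 165 mm before the hinge line, 58 mm left or right of the middle. It rolls off by itself once its rear is past the deck's end.
- fresh_center (a point): Centre (half-way up) of the second punnet, same shape and size but with four yellow fruits, beside the first on the deck, 58 mm to the other side of the middle. It must stay.
- jar: Amber jar with white lid, 64 mm diameter, 85 mm high, on the bench beside the chute on its far side from the robot. Origin at the centre of its underside. Leave alone.
- brush: Small hand brush lying on the bench beside the chute on its far side from the robot. Leave alone.
There are look-alikes about, which are no part of the job. Leave any green or pink look-alike of the part that bears dried_center alone.

How it is judged (in metres and radians):
On the way, in this order (a step that is already met when the one before it is completed fails the run):
1. the punnet of dark orange fruit, still up at deck height, has pushed in under the opened flap (value of joint flap above 0.4 rad and x of dried_center in the frame of chute above -0.09 m and z of dried_center in the frame of chute above 0.072 m), for 0.05 s.
2. it has rolled down the roller bed to the end wall (x of dried_center in the frame of chute above 0.08 m and z of dried_center in the frame of chute below 0.06 m), for 0.2 s.
At the end, for the whole second after the job is handed in: The dark orange punnet rests on the roller bed against the end wall behind the flap (centre at least 80 mm past the hinge line, less than 60 mm above the bench), the flap is shut to within 0.06 rad, and the yellow punnet, jar and brush are within 20 mm of where they started (all of step 2 and x of dried_center in the frame of chute below 0.147 m and y of dried_center in the frame of chute between -0.13 and 0.13 m and linear speed of dried below 0.02 m/s and value of joint flap below 0.06 rad and distance of each of fresh_center, jar, brush from where it was at the start of the episode below 0.02 m); the robot touches nothing.
It fails at once if the dark orange punnet is lifted (its centre rises more than 20 mm) (z of dried_center in the frame of chute above 0.103 m).
It fails at once if the yellow punnet, jar or brush is moved more than 20 mm (distance of any of fresh_center, jar, brush from where it was at the start of the episode above 0.02 m).
It also fails if it takes over 40 s, if anything falls off the work surface, if the arm or the gripper's body presses on something with over 40 N, if the wrist force passes 120 N, or if a joint passes its speed limit or range.

## Working session

There is one attempt and no reset: what is moved stays moved. The work goes in short steps, Python scripts to look and compute and a tool call to move; the robot and the scene stay as the last step left them, time stands still between calls to the robot, and variables do not carry over. Pictures are saved under pics/ and viewed, and the job is handed in when it is done.

Besides the shell and the picture viewer there is one more tool, called after ">>>" by a JSON object that holds its "op" and its "data". jog_arm: Moves the arm, as the interface text tells. Its arguments: {"type":"object","properties":{"increments":{"type":"array"},"squeeze":{"type":"number"}},"required":["increments"]}

```bash
ls; mkdir -p pics; python3 - <<'E'
from cell import *
import cv2
s=read_state();print({k:s[k] for k in('clock','eef_pos','eef_rot','finger_gap')})
for n in('scene','top'):
    p=camera(n);cv2.imwrite(f'pics/{n}0.png',p['image'][:,:,::-1])
    R=cv2.Rodrigues(p['rvec'])[0]
    for t in('dried_center','fresh_center','flap','chute','jar','brush'):
        try:
            for d in recognise(p,t): print(n,t,d['conf'],(R.T@(d['centre']-p['tvec'].ravel())).round(1))
        except Exception as e: print(t,e)
E
```

```text
pics
{'clock': 0.0, 'eef_pos': array([223.55651889, 502.25775966, 226.89620919]), 'eef_rot': array([-3.14042486e+00, -7.43659748e-05,  2.72277538e+00]), 'finger_gap': 94.00741014502843}
scene dried_center 0.73 [ 559.3 -270.2   21.1]
scene dried_center 0.72 [606.4 327.5  20.8]
scene dried_center 0.56 [760.5  24.7  93.4]
scene fresh_center 0.83 [721.4 -85.5  89.7]
scene flap 0.64 [600.3 -31.4 109.6]
scene flap 0.39 [557.8 196.9  19.3]
scene chute 0.79 [657.4 -44.5  69.2]
scene jar 0.71 [782.2 174.6  56.7]
scene brush 0.81 [556.2 195.4  21.3]
scene brush 0.48 [595.6 -30.6 108.5]
top dried_center 0.91 [593.4 337.9  22.7]
top dried_center 0.9 [ 548.4 -270.5   22. ]
top dried_center 0.86 [750.6  29.6  92.2]
top fresh_center 0.82 [715.6 -82.1  89.8]
top fresh_center 0.65 [588.8 -14.5  70.5]
top flap 0.96 [595.4 -10.5 112.9]
top chute 0.85 [585.3 -13.5  69.3]
top jar 0.76 [757.6 187.1  84.7]
top jar 0.39 [515.  206.9  14.3]
top brush 0.86 [512.7 203.5  14.4]
top brush 0.36 [586.9 -14.1  74.6]
```

View pics/top0.png

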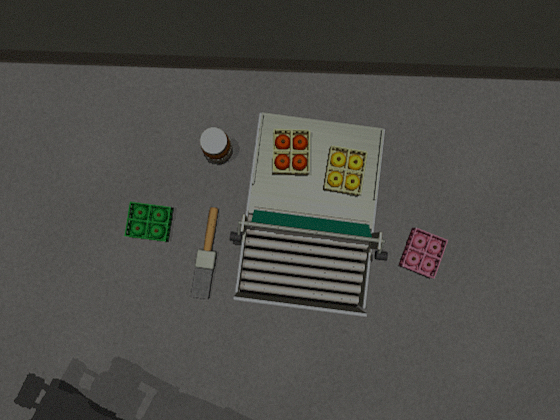

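View pics/scene0.png

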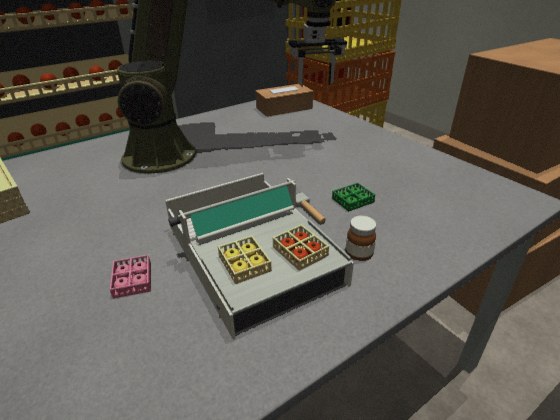

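```bash
cat > h.py <<'E'
from cell import *
import cv2, numpy as np
def ray(p,uv,z):
    R=cv2.Rodrigues(np.asarray(p['rvec'],float))[0];t=np.asarray(p['tvec'],float).ravel()
    d=R.T@np.linalg.inv(p['K'])@np.array([uv[0],uv[1],1.]);c=-R.T@t
    return c+d*(z-c[2])/d[2]
def proj(p,X): return cv2.projectPoints(np.asarray(X,float).reshape(-1,3),np.asarray(p['rvec'],float),np.asarray(p['tvec'],float),np.asarray(p['K'],float),None)[0].reshape(-1,2)
E
python3 - <<'E'
from h import *
p=camera('top')
im=p['image'][:,:,::-1]
c=cv2.resize(im[100:320,220:400],None,fx=3.2,fy=2.7,interpolation=cv2.INTER_CUBIC)
c=np.clip(c*1.5,0,255).astype('uint8')
c=cv2.resize(im[100:320,220:400],None,fx=2.7,fy=2.7,interpolation=cv2.INTER_CUBIC)
cv2.imwrite('pics/topc.png',np.clip(c*1.6,0,255).astype('uint8'))
for n in('dried_center','fresh_center','flap','chute'):
    for d in regions_of(p,n):
        m=d['mask'].astype('uint8');ys,xs=np.nonzero(m)
        r=cv2.minAreaRect(np.c_[xs,ys].astype('float32'))
        b=cv2.boxPoints(r);z={'dried_center':96,'fresh_center':96,'flap':105,'chute':78}[n]
        print(n,d['conf'],len(xs),r,[ray(p,q,z)[:2].round(0).tolist() for q in b],ray(p,r[0],z).round(1))
E
```

```text
dried_center 0.94 1576 ((423.08221435546875, 251.78082275390625), (39.09174346923828, 41.90073776245117), 20.556045532226562) [[521.0, -191.0], [600.0, -221.0], [575.0, -295.0], [495.0, -265.0]] [ 547.4 -242.8   96. ]
dried_center 0.8 1591 ((149.11767578125, 220.97059631347656), (45.623226165771484, 35.579811096191406), 7.765166282653809) [[564.0, 358.0], [635.0, 353.0], [625.0, 262.0], [554.0, 268.0]] [594.3 310.2  96. ]
dried_center 0.79 1746 ((291.5, 150.5), (47.0, 39.0), 90.0) [[794.0, 69.0], [797.0, -11.0], [699.0, -13.0], [697.0, 67.0]] [746.7  28.1  96. ]
dried_center 0.26 2665 ((309.42864990234375, 231.06275939941406), (159.36428833007812, 36.959678649902344), 6.552553653717041) [[560.0, 151.0], [634.0, 145.0], [606.0, -177.0], [532.0, -169.0]] [582.9 -12.2  96. ]
fresh_center 0.67 1727 ((345.10809326171875, 169.8513641357422), (38.96255874633789, 45.37411880493164), 9.462322235107422) [[669.0, -36.0], [762.0, -50.0], [751.0, -129.0], [658.0, -115.0]] [709.9 -82.6  96. ]
fresh_center 0.63 1703 ((291.0, 151.5), (45.0, 38.0), 90.0) [[790.0, 69.0], [793.0, -9.0], [699.0, -11.0], [697.0, 67.0]] [744.6  29.   96. ]
flap 0.64 2579 ((310.8995361328125, 231.25328063964844), (157.67129516601562, 36.212852478027344), 7.594643592834473) [[563.0, 145.0], [635.0, 139.0], [602.0, -176.0], [530.0, -166.0]] [582.3 -14.3 105. ]
chute 0.87 21441 ((312.66278076171875, 213.75904846191406), (158.9178466796875, 189.39456176757812), 7.471559047698975) [[445.0, 162.0], [835.0, 125.0], [802.0, -209.0], [411.0, -159.0]] [619.4 -19.7  78. ]
```

View pics/topc.png

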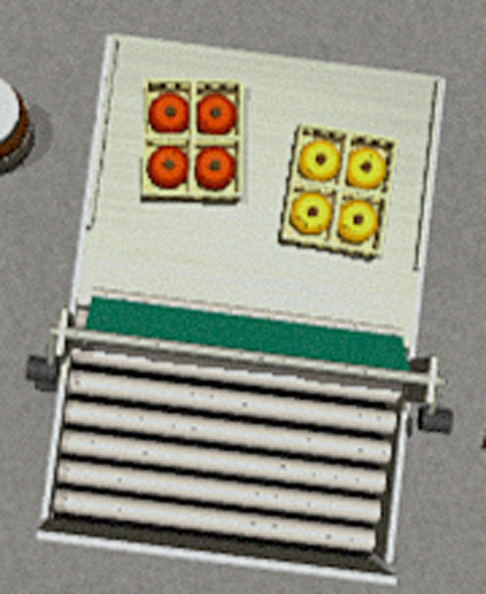

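```bash
python3 - <<'E'
from h import *
from scipy.optimize import least_squares
p=camera('top')
px=np.array([[110,36],[444,79],[60,334],[435,382],[38,537],[395,582]])/2.7+[220,100]-0.3
# feed toward -x world: chute +y = robot right... 
L=np.array([[-240,-130,76],[-240,130,76],[0,-140,133],[0,140,133],[147,-132,85],[147,132,85.]])
def W(v):
    c,s=np.cos(v[2]),np.sin(v[2])
    return np.c_[v[0]+c*L[:,0]-s*L[:,1],v[1]+s*L[:,0]+c*L[:,1],L[:,2]]
r=least_squares(lambda v:(proj(p,W(v))-px).ravel(),[590,-12,np.pi])
print(r.x,r.fun.reshape(-1,2).round(1))
v=r.x;c,s=np.cos(v[2]),np.sin(v[2]);M=np.array([[c,s],[-s,c]])
for nm,uvs in (('dried',[(146,80),(244,82),(240,202),(142,198)]),('fresh',[(300,123),(396,137),(377,257),(279,242)])):
    P=np.array([ray(p,np.array(q)/2.7+[219.7,99.7],92)[:2] for q in uvs]);print(nm,P.round(0).tolist(),P.mean(0),'chute',((P-v[:2])@M.T).round(0).tolist(),((P.mean(0)-v[:2])@M.T).round(1))
q=camera('scene');im=q['image'][:,:,::-1].copy()
for u in proj(q,W(v)): cv2.circle(im,tuple(u.round().astype(int).tolist()),2,(0,0,255),-1)
L=np.array([[-25,0,70],[0,0,132],[-25,-58,70.]])
for u in proj(q,W(v)): cv2.circle(im,tuple(u.round().astype(int).tolist()),2,(255,0,255),-1)
cv2.imwrite('pics/sc1.png',cv2.resize(im[160:340,140:400],None,fx=3,fy=3))
E
```

```text
[577.94425144 -12.4557896    3.04157256] [[ 0.9 -0.1]
 [-0.9 -0.2]
 [-2.8  0.4]
 [ 2.3  1.1]
 [ 1.3 -0.6]
 [-0.8 -0.8]]
dried [[791.0, 66.0], [792.0, -9.0], [699.0, -8.0], [700.0, 66.0]] [745.17327571  28.45619739] chute [[-204.0, -99.0], [-212.0, -24.0], [-120.0, -16.0], [-113.0, -90.0]] [-162.3  -57.4]
fresh [[761.0, -53.0], [753.0, -127.0], [660.0, -113.0], [669.0, -39.0]] [710.58195205 -82.86251173] chute [[-186.0, 22.0], [-185.0, 96.0], [-91.0, 92.0], [-93.0, 17.0]] [-139.    56.8]
```

View pics/sc1.png

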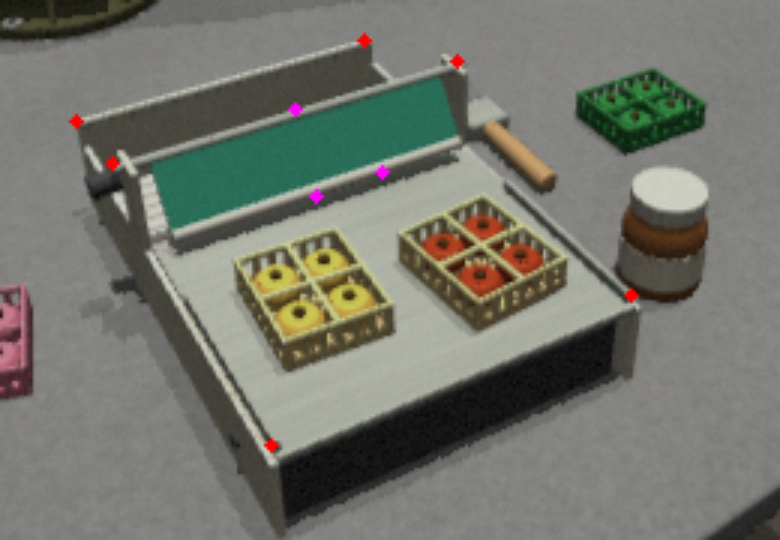

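```bash
cat >> h.py <<'E'
from scipy.spatial.transform import Rotation as Ro
O=np.array([577.9,-12.5]);YAW=3.0416
def target(cx,cy,tz,tilt):
    """tip centre in chute xy, tip z; tilt deg>0: tip leans back (-feed)"""
    c,s=np.cos(YAW),np.sin(YAW)
    tip=np.array([O[0]+c*cx-s*cy,O[1]+s*cx+c*cy,tz])
    R=Ro.from_euler('xyz',[np.pi,0,YAW])*Ro.from_rotvec([0,-np.radians(tilt),0])
    return tip-R.apply([0,0,22]),R
def cur():
    s=read_state();return np.array(s['eef_pos']),Ro.from_euler('xyz',s['eef_rot']),s
def tipchute(p,R):
    t=p+R.apply([0,0,22]);c,s=np.cos(YAW),np.sin(YAW);d=t[:2]-O
    return np.array([c*d[0]+s*d[1],-s*d[0]+c*d[1],t[2]])
def plan(wps,p=None,R=None):
    if p is None:p,R,_=cur()
    print('now tip chute',tipchute(p,R).round(1))
    for w in wps:
        P,Q=target(*w[:4]);n=w[4]
        # tool-frame increments with linear tip-motion interpolation
        rv=(R.inv()*Q).as_rotvec();p0,R0=p,R;t0=p+R.apply([0,0,22]);t1=P+Q.apply([0,0,22])
        for k in range(1,n+1):
            R2=R0*Ro.from_rotvec(rv*k/n);p2=t0+(t1-t0)*k/n-R2.apply([0,0,22])
            print((R.inv().apply(p2-p)/10).round(2).tolist(),np.degrees((R.inv()*R2).as_rotvec()).round(1).tolist())
            p,R=p2,R2
        print('--',P.round(0))
E
python3 -c "
from h import *
plan([(-232,-60,150,28,14)])"
```

```text
now tip chute [ 403.9 -477.   205.5]
[-5.17, -1.42, 0.4] [-0.3, -2.0, -1.3]
[-5.12, -1.54, 0.57] [-0.3, -2.0, -1.3]
[-5.06, -1.66, 0.74] [-0.3, -2.0, -1.3]
[-5.0, -1.77, 0.91] [-0.3, -2.0, -1.3]
[-4.92, -1.89, 1.07] [-0.3, -2.0, -1.3]
[-4.84, -2.01, 1.23] [-0.3, -2.0, -1.3]
[-4.75, -2.13, 1.39] [-0.3, -2.0, -1.3]
[-4.65, -2.24, 1.54] [-0.3, -2.0, -1.3]
[-4.54, -2.35, 1.69] [-0.3, -2.0, -1.3]
[-4.43, -2.47, 1.84] [-0.3, -2.0, -1.3]
[-4.31, -2.58, 1.98] [-0.3, -2.0, -1.3]
[-4.18, -2.68, 2.11] [-0.3, -2.0, -1.3]
[-4.04, -2.79, 2.24] [-0.3, -2.0, -1.3]
[-3.9, -2.89, 2.36] [-0.3, -2.0, -1.3]
-- [804.  25. 169.]
```

>>> {"op": "jog_arm", "data": {"increments": [[-5.2, -1.4, 0.4, -0.3, -2, -1.3, 4], [-5.1, -1.5, 0.6, -0.3, -2, -1.3, 4], [-5.1, -1.7, 0.7, -0.3, -2, -1.3, 4], [-5, -1.8, 0.9, -0.3, -2, -1.3, 4], [-4.9, -1.9, 1.1, -0.3, -2, -1.3, 4], [-4.8, -2, 1.2, -0.3, -2, -1.3, 4], [-4.7, -2.1, 1.4, -0.3, -2, -1.3, 4], [-4.6, -2.2, 1.5, -0.3, -2, -1.3, 4], [-4.5, -2.3, 1.7, -0.3, -2, -1.3, 4], [-4.4, -2.5, 1.8, -0.3, -2, -1.3, 4]]}}

```text
clock: 2.3
eef_pos: [638.5, 162.3, 187.7]
eef_rot: [3.129, 0.353, 2.951]
wrist_force: [0.4, 0.3, 0.2]
finger_gap: 39.8
```

```bash
python3 -c "
from h import *
p,R,s=cur();print(p,s['joints'],s['clock'],s['wrist_force'],s['finger_gap'])
plan([(-232,-60,150,28,5)])"
```

```text
[638.50578057 162.29914163 187.6951176 ] [ 0.24416417  0.41611308  1.49579231 -0.17146102  0.90914345 -1.0542505 ] 2.3 [0.42923174 0.32877558 0.18677674] 39.76026730411197
now tip chute [ -50.5 -179.6  167.1]
[-3.42, -2.08, 1.62] [-0.3, -1.5, -1.0]
[-3.34, -2.15, 1.7] [-0.3, -1.5, -1.0]
[-3.26, -2.21, 1.78] [-0.3, -1.5, -1.0]
[-3.17, -2.28, 1.86] [-0.3, -1.5, -1.0]
[-3.08, -2.34, 1.93] [-0.3, -1.5, -1.0]
-- [804.  25. 169.]
```

>>> {"op": "jog_arm", "data": {"increments": [[-3.4, -2.1, 1.6, -0.3, -1.5, -1, 4], [-3.3, -2.2, 1.7, -0.3, -1.5, -1, 4], [-3.3, -2.2, 1.8, -0.3, -1.5, -1, 4], [-3.2, -2.3, 1.9, -0.3, -1.5, -1, 4], [-3.1, -2.3, 1.9, -0.3, -1.5, -1, 4], [0, 0, 0, 0, 0, 0, 4]]}}

```text
clock: 3.05
eef_pos: [804.2, 23.8, 167.6]
eef_rot: [3.142, 0.482, 3.042]
wrist_force: [-0.2, -0.4, -0.6]
finger_gap: 39.6
```

```bash
python3 -c "
from h import *
p,R,s=cur();print(p,s['joints'],s['clock'])
plan([(-232,-60,76,28,6)])
im=camera('scene');cv2.imwrite('pics/a.png',im['image'][:,:,::-1])"
```

```text
[804.15895924  23.78276705 167.6153885 ] [-0.00200589  0.68901274  1.15645747 -0.06186379  0.81669484 -1.44203705] 3.05
now tip chute [-231.7  -58.7  148.1]
[0.56, 0.02, 1.07] [0.0, -0.1, 0.0]
[0.56, 0.02, 1.07] [0.0, -0.1, 0.0]
[0.56, 0.02, 1.07] [0.0, -0.1, 0.0]
[0.56, 0.02, 1.07] [0.0, -0.1, 0.0]
[0.56, 0.02, 1.06] [0.0, -0.1, 0.0]
[0.56, 0.02, 1.06] [0.0, -0.1, 0.0]
-- [804.  25.  95.]
```

View pics/a.png

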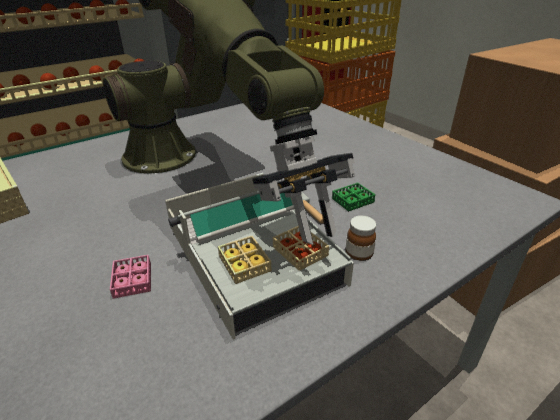

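>>> {"op": "jog_arm", "data": {"increments": [[0, 0, 1.2, 0, 0, 0, 4], [0.6, 0, 1, 0, 0, 0, 4], [0.6, 0, 1, 0, 0, 0, 4], [0.6, 0, 1.1, 0, 0, 0, 4], [0.6, 0, 1, 0, 0, 0, 4], [0.6, 0, 0.9, 0, 0, 0, 4], [0, 0, 0, 0, 0, 0, 4]]}}

```text
clock: 3.98
eef_pos: [805.3, 25.8, 99.0]
eef_rot: [3.141, 0.482, 3.044]
wrist_force: [-0.0, 0.2, -0.2]
finger_gap: 40.1
```

```bash
python3 -c "
from h import *
p,R,s=cur();print(s['wrist_force'],s['clock'])
plan([(-205,-59,79,25,3),(-120,-58,79,8,7)])
im=camera('scene');cv2.imwrite('pics/b.png',cv2.resize(im['image'][160:340,140:400,::-1],None,fx=3,fy=3))"
```

```text
[-0.00366111  0.17358601 -0.15447983] 3.975
now tip chute [-232.6  -60.9   79.5]
[0.79, -0.06, -0.41] [0.0, 0.9, 0.0]
[0.8, -0.06, -0.4] [0.0, 0.9, 0.0]
[0.8, -0.06, -0.39] [0.0, 0.9, 0.0]
-- [779.  27.  99.]
[1.01, -0.01, -0.51] [0.0, 2.4, 0.0]
[1.03, -0.01, -0.46] [-0.0, 2.4, -0.0]
[1.05, -0.01, -0.42] [0.0, 2.4, -0.0]
[1.06, -0.01, -0.37] [0.0, 2.4, 0.0]
[1.08, -0.01, -0.32] [-0.0, 2.4, 0.0]
[1.09, -0.01, -0.27] [-0.0, 2.4, -0.0]
[1.1, -0.01, -0.22] [0.0, 2.4, 0.0]
-- [700.  34. 101.]
```

View pics/b.png

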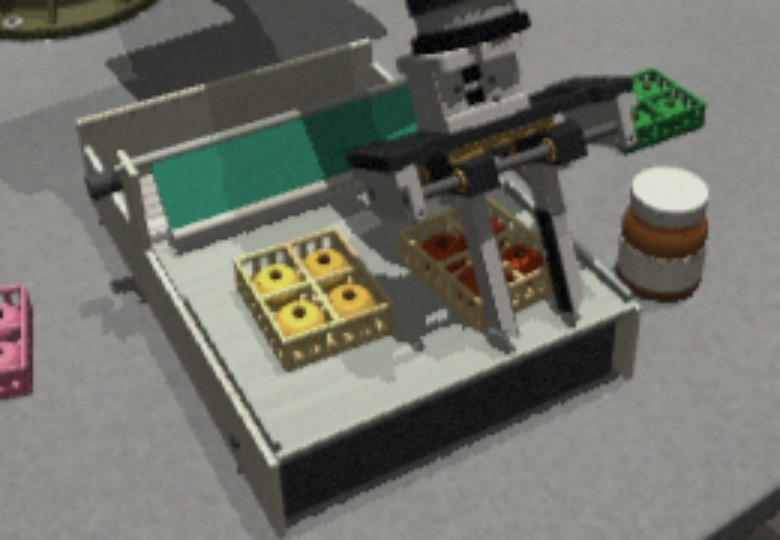

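>>> {"op": "jog_arm", "data": {"increments": [[0.8, -0.1, -0.4, 0, 0.9, 0, 4], [0.8, -0.1, -0.4, 0, 0.9, 0, 4], [0.8, 0, -0.4, 0, 0.9, 0, 4], [1, 0, -0.5, 0, 2.4, 0, 4], [1, 0, -0.5, 0, 2.4, 0, 4], [1, 0, -0.4, 0, 2.4, 0, 4], [1.1, 0, -0.4, 0, 2.4, 0, 4], [1.1, 0, -0.3, 0, 2.4, 0, 4], [1.1, 0, -0.3, 0, 2.4, 0, 4], [1.1, 0, -0.2, 0, 2.4, 0, 4]]}}

```text
clock: 5.28
eef_pos: [699.9, 34.2, 102.9]
eef_rot: [3.141, 0.142, 3.044]
wrist_force: [2.4, -0.4, 0.0]
finger_gap: 40.3
```

```bash
python3 -c "
from h import *
p,R,s=cur();print(s['wrist_force'],s['clock'])
plan([(-75,-58,79,-8,5),(-30,-58,79,-18,6)])
im=camera('scene');cv2.imwrite('pics/c.png',cv2.resize(im['image'][160:340,140:400,::-1],None,fx=3,fy=3))
im=camera('top');cv2.imwrite('pics/ct.png',cv2.resize(im['image'][100:320,220:400,::-1],None,fx=2.7,fy=2.7))"
```

```text
[ 2.37749971 -0.43197822  0.03390983] 5.275
now tip chute [-119.9  -58.7   81.1]
[0.77, -0.01, -0.08] [0.0, 3.2, 0.0]
[0.77, -0.01, -0.03] [0.0, 3.2, 0.0]
[0.77, -0.01, 0.02] [0.0, 3.2, 0.0]
[0.77, -0.01, 0.07] [0.0, 3.2, 0.0]
[0.77, -0.01, 0.12] [0.0, 3.2, 0.0]
-- [661.  37. 101.]
[0.68, 0.0, 0.11] [-0.0, 1.7, 0.0]
[0.68, -0.0, 0.13] [0.0, 1.7, 0.0]
[0.67, -0.0, 0.15] [-0.0, 1.7, -0.0]
[0.67, 0.0, 0.17] [-0.0, 1.7, 0.0]
[0.66, 0.0, 0.19] [0.0, 1.7, -0.0]
[0.66, -0.0, 0.21] [-0.0, 1.7, 0.0]
-- [620.  42. 100.]
```

View pics/c.png

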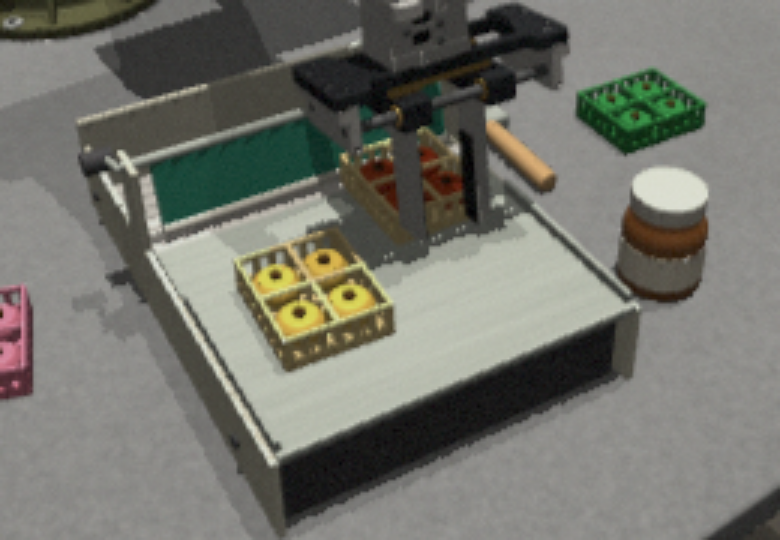

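View pics/ct.png

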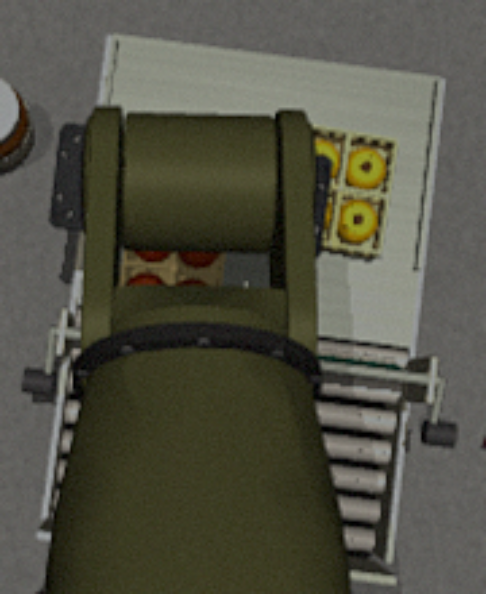

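>>> {"op": "jog_arm", "data": {"increments": [[0.8, 0, -0.1, 0, 3.2, 0, 4], [0.8, 0, 0, 0, 3.2, 0, 4], [0.8, 0, 0, 0, 3.2, 0, 4], [0.8, 0, 0.1, 0, 3.2, 0, 4], [0.8, 0, 0.1, 0, 3.2, 0, 4], [0.7, 0, 0.1, 0, 1.7, 0, 4], [0.7, 0, 0.1, 0, 1.7, 0, 4]]}}

```text
clock: 6.25
eef_pos: [646.1, 39.4, 100.4]
eef_rot: [3.141, -0.196, 3.045]
wrist_force: [-0.6, 0.1, 0.4]
finger_gap: 40.0
```

```bash
python3 -c "
from h import *
p,R,s=cur();print(s['wrist_force'],s['clock'])
plan([(-25,-58,80,-20,5),(-15,-58,80,-22,2)])
im=camera('scene');cv2.imwrite('pics/d.png',cv2.resize(im['image'][160:340,140:400,::-1],None,fx=3,fy=3))"
```

```text
[-0.64586642  0.11287209  0.35591302] 6.25
now tip chute [-58.4 -58.5  78.8]
[0.59, -0.01, 0.11] [-0.0, 1.8, 0.0]
[0.59, -0.01, 0.13] [-0.0, 1.8, 0.0]
[0.58, -0.01, 0.15] [-0.0, 1.8, 0.0]
[0.58, -0.01, 0.17] [-0.0, 1.8, 0.0]
[0.57, -0.01, 0.19] [-0.0, 1.8, 0.0]
-- [616.  42. 101.]
[0.43, -0.0, 0.17] [0.0, 1.0, -0.0]
[0.43, -0.0, 0.18] [0.0, 1.0, -0.0]
-- [607.  43. 100.]
```

View pics/d.png

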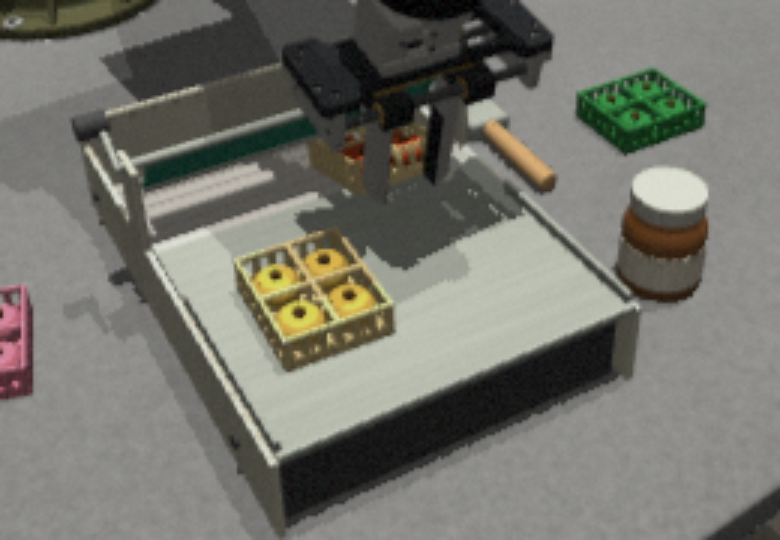

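>>> {"op": "jog_arm", "data": {"increments": [[0.6, 0, 0.1, 0, 1.8, 0, 4], [0.6, 0, 0.1, 0, 1.8, 0, 4], [0.6, 0, 0.1, 0, 1.8, 0, 4], [0.6, 0, 0.2, 0, 1.8, 0, 4], [0.6, 0, 0.2, 0, 1.8, 0, 4], [0.4, 0, 0.2, 0, 1, 0, 4], [0, 0, 0, 0, 0, 0, 4]]}}

```text
clock: 7.18
eef_pos: [611.2, 42.8, 100.5]
eef_rot: [3.141, -0.37, 3.045]
wrist_force: [1.0, -0.2, 0.2]
finger_gap: 39.9
```

```bash
python3 -c "
from h import *
p,R,s=cur();print(s['wrist_force'],s['clock'])
plan([(-15,-58,80,-22,2)])
im=camera('scene');cv2.imwrite('pics/e.png',cv2.resize(im['image'][160:340,140:400,::-1],None,fx=3,fy=3))"
```

```text
[ 0.99448536 -0.18606948  0.23929836] 7.175
now tip chute [-19.7 -58.3  80. ]
[0.2, -0.02, 0.09] [-0.0, 0.4, 0.1]
[0.2, -0.02, 0.09] [-0.0, 0.4, 0.1]
-- [607.  43. 100.]
```

View pics/e.png

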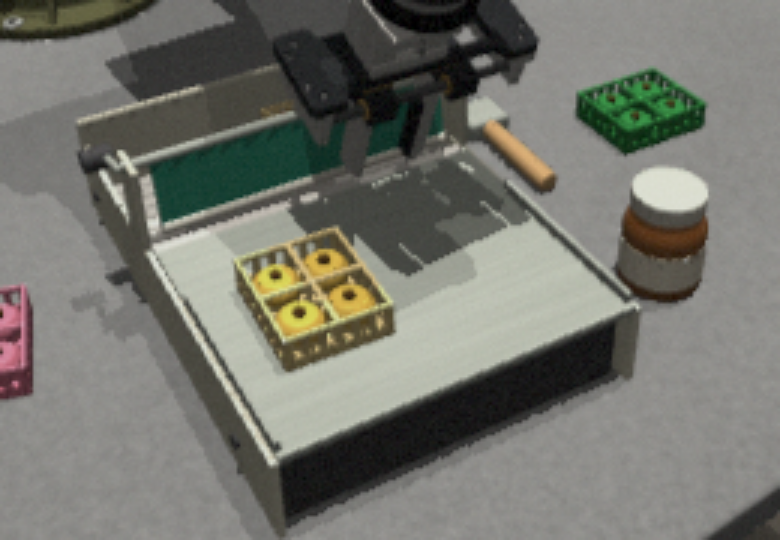

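```bash
python3 -c "
from h import *
plan([(-90,-58,82,-14,5),(-110,-70,190,0,5),(-110,-250,240,0,5)])"
```

```text
now tip chute [-19.8 -58.3  80.1]
[-1.24, -0.01, -0.54] [-0.0, -1.4, 0.0]
[-1.25, -0.01, -0.51] [-0.0, -1.4, 0.0]
[-1.27, -0.01, -0.48] [-0.0, -1.4, 0.0]
[-1.28, -0.01, -0.44] [-0.0, -1.4, 0.0]
[-1.29, -0.01, -0.41] [-0.0, -1.4, 0.0]
-- [679.  36. 103.]
[0.24, 0.24, -2.19] [0.0, -2.8, 0.0]
[0.13, 0.24, -2.19] [0.0, -2.8, -0.0]
[0.03, 0.24, -2.19] [0.0, -2.8, 0.0]
[-0.08, 0.24, -2.19] [0.0, -2.8, 0.0]
[-0.19, 0.24, -2.17] [0.0, -2.8, 0.0]
-- [694.  46. 212.]
[0.0, 3.6, -1.0] [-0.0, 0.0, 0.0]
[0.0, 3.6, -1.0] [-0.0, 0.0, 0.0]
[-0.0, 3.6, -1.0] [-0.0, 0.0, -0.0]
[0.0, 3.6, -1.0] [-0.0, 0.0, 0.0]
[0.0, 3.6, -1.0] [-0.0, 0.0, 0.0]
-- [712. 225. 262.]
```

>>> {"op": "jog_arm", "data": {"increments": [[-1.2, 0, -0.5, 0, -1.4, 0, 4], [-1.2, 0, -0.5, 0, -1.4, 0, 4], [-1.3, 0, -0.5, 0, -1.4, 0, 4], [-1.3, 0, -0.4, 0, -1.4, 0, 4], [-1.3, 0, -0.4, 0, -1.4, 0, 4], [0.1, 0.2, -2.2, 0, -2.8, 0, 4], [0.1, 0.2, -2.2, 0, -2.8, 0, 4], [0, 0.2, -2.2, 0, -2.8, 0, 4], [-0.1, 0.2, -2.2, 0, -2.8, 0, 4], [-0.2, 0.2, -2.2, 0, -2.8, 0, 4], [0.5, 3.6, -1, 0, 0, 0, 4], [1, 3.6, -1, 0, 0, 0, 4], [1, 3.6, -1, 0, 0, 0, 4], [1, 4, -0.5, 0, 0, 0, 4], [1, 4, 0, 0, 0, 0, 4], [1, 4, 0, 0, 0, 0, 4], [1, 4, 0, 0, 0, 0, 4], [1, 4, 0, 0, 0, 0, 4], [0, 0, 0, 0, 0, 0, 4]]}}

```text
clock: 9.6
eef_pos: [650.8, 361.2, 246.7]
eef_rot: [3.141, -0.003, 3.048]
wrist_force: [0.2, -0.6, -0.1]
finger_gap: 39.9
```

```bash
python3 - <<'E'
from h import *
p,R,s=cur();print(s['wrist_force'],s['clock'],np.abs(s['qd']).max())
im=camera('scene');cv2.imwrite('pics/f.png',cv2.resize(im['image'][160:340,140:400,::-1],None,fx=3,fy=3))
t=camera('top');cv2.imwrite('pics/ft.png',cv2.resize(t['image'][100:320,190:400,::-1],None,fx=2.7,fy=2.7))
R=cv2.Rodrigues(t['rvec'])[0]
c,sn=np.cos(YAW),np.sin(YAW)
for n in('dried_center','fresh_center','jar','brush'):
    for d in recognise(t,n):
        w=R.T@(d['centre']-t['tvec'].ravel());q=w[:2]-O
        print(n,d['conf'],w.round(1),'chute',round(c*q[0]+sn*q[1]),round(-sn*q[0]+c*q[1]))
E
```

```text
[ 0.15474125 -0.57395778 -0.12488386] 9.6 0.0583688603315813
dried_center 0.83 [496.5  57.7  55.3] chute 88 -62
dried_center 0.8 [591.3 331.8  24.7] chute 21 -344
dried_center 0.75 [ 550.2 -270.9   21.8] chute 2 260
fresh_center 0.71 [712.1 -84.7  93.3] chute -141 58
jar 0.81 [760.3 187.4  86.4] chute -162 -217
jar 0.26 [595.9 -13.7 112.8] chute -18 -1
brush 0.59 [513.4 203.9  15.6] chute 86 -209
```

View pics/f.png

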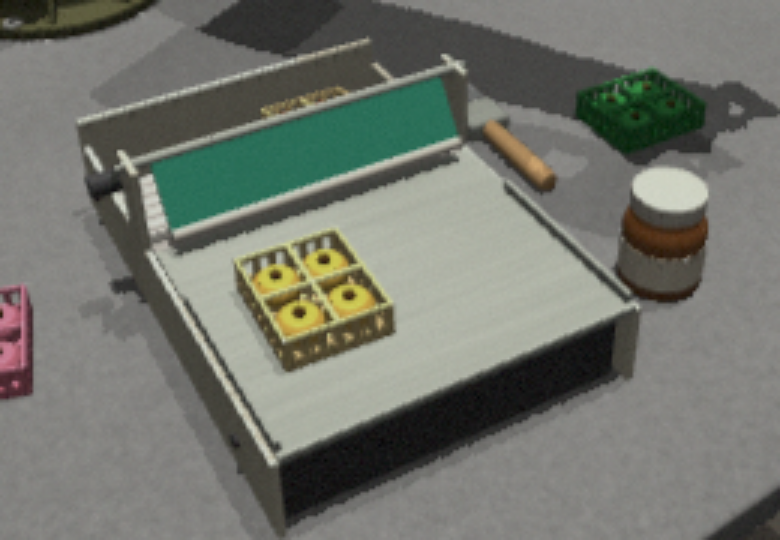

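View pics/ft.png

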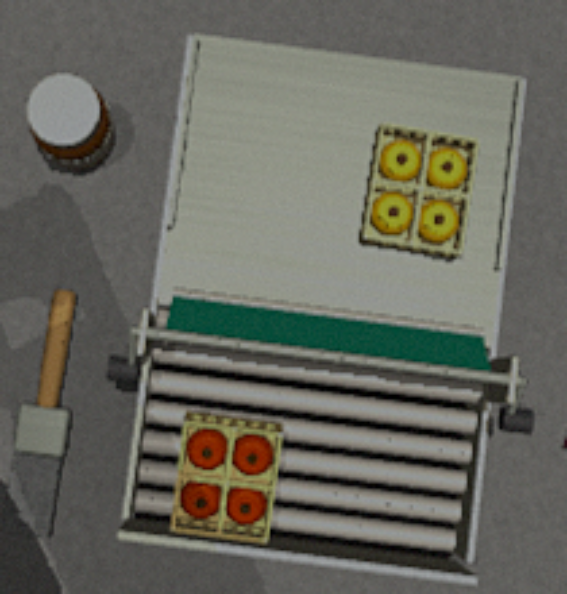

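>>> {"op": "jog_arm", "data": {"increments": [[0, 0, 0, 0, 0, 0, 4], [0, 0, 0, 0, 0, 0, 4], [0, 0, 0, 0, 0, 0, 4], [0, 0, 0, 0, 0, 0, 4], [0, 0, 0, 0, 0, 0, 4], [0, 0, 0, 0, 0, 0, 4]]}}

```text
clock: 10.65
eef_pos: [651.7, 358.3, 246.7]
eef_rot: [3.141, -0.003, 3.045]
wrist_force: [-1.3, 0.4, -0.0]
finger_gap: 40.2
```

```bash
python3 - <<'E'
from h import *
t=camera('top');im=t['image'][100:320,190:400,::-1];cv2.imwrite('pics/gt.png',cv2.resize(im,None,fx=2.7,fy=2.7))
old=cv2.imread('pics/ft.png');print('diff',np.abs(old.astype(int)-cv2.imread('pics/gt.png').astype(int))[390:560,150:300].mean())
c,sn=np.cos(YAW),np.sin(YAW)
for uv,z in (((187,413),70),((284,425),70),((267,542),46),((172,530),46)):
    q=ray(t,np.array(uv)/2.7+[189.7,99.7],z)[:2]-O;print((c*q[0]+sn*q[1]).round(1),(-sn*q[0]+c*q[1]).round(1))
w=camera('scene')
for d in recognise(w,'dried_center'):print(d['conf'],cv2.Rodrigues(w['rvec'])[0].T@(d['centre']-w['tvec'].ravel()))
E
```

```text
diff 1.930313725490196
51.5 -96.8
51.2 -22.0
143.5 -22.6
143.6 -97.2
0.8 [601.78549679 330.88096881  19.47647998]
0.73 [ 560.99153367 -269.28006191   24.19238673]
```

```bash
python3 -c "
from cell import *
print(sign_off())"
```

```text
the job is handed in; nothing more can be done
None
```

I pushed the dark orange punnet along the deck and through the flap with two spread fingers. It rolled down the roller bed to the end wall. I then took the fingers back out and up, moved the arm aside, and handed the job in at about 11 s. `sign_off()` reports no verdict.

**Last checks**
- **Orange punnet:** its front edge is at chute x of about 143 mm, at the end wall. Its centre is at about x = +94 mm, y = -60 mm. It did not move between the last two pictures, which were about 1 s apart. I worked this out assuming it sits on the rollers at the height the slope gives (about 46 mm); the one rough height I measured, 55 mm at its visible surface, fits.
- **Flap:** it looks fully shut, as it did at the start, judged by eye from the camera pictures. I did not measure its angle.
- **Yellow punnet, jar and brush:** all three are within about 5 mm of their first readings, which is roughly the accuracy of the measurement.
- **Robot:** it was clear of everything, and every reading after a move showed 3 N or less at the wrist.

**Disagreements**
- **Feed direction:** the description says the chute feeds towards the robot's left, but both cameras showed it feeding towards the robot. I followed the images.
- **Scene camera:** in the last scene picture the recogniser did not report the orange punnet, which was mostly hidden behind the flap. Its final position therefore comes from the top camera alone.

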